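Charge the paint mill and switch it on

ROBOT

A 6-joint arm with a two-finger parallel gripper is mounted at the origin on the work surface. World frame = base frame: x ahead of the robot, y to its left, z up, the work surface at z = 0. Lengths are in mm, angles in rad, forces in N, time in s.
With the tool pointing down it reaches from about 350 to 975 mm from the base axis. Payload 17.4 kg.
Tool frame: the origin (TCP) lies at the centre of the arm's flange, where the gripper is bolted on; the fingertips stand 173 mm ahead of it and the grasp point (between the pads) lies 155 mm ahead of it; z points along the fingers, y is the line along which they close (so a half turn about z gives the same grasp; the last joint's range is limited). The gripper opens to 85 mm and grips with 20 to 120 N. Pads are 22 mm wide; open, the fingers measure 114 mm over their backs; the gripper's body (76 mm by 85 mm) begins 54 mm behind the grasp point. The pads swing forward as they close: fully open they stand 13 mm farther back than shut.
Start: joints at [-1.144, 0.116, 1.442, -0, 1.584, -0.038], TCP at [302.557, -603.401, 404.703] pointing down, gripper open.
Joint ranges: [-2.83, 2.83], [-0.83, 2.19], [0.07, 2.5], [-1.14, 4.28], [0.01, 3], [-2.97, 2.97]. Speed limits (rad/s): [1.89, 1.89, 2.22, 3.14, 3.14, 3.14].

INTERFACE

Orientations are given as a 3x3 rotation matrix whose columns are the frame's x, y, z axes.
In Python, from rig import manip, snapshot, calibration, order gives the robot as it stands.
- The arm moves only by the tool apply_moves, never from a script. Its arguments are lists of equal length, an entry for each row: "claw": the opening, from -1 (shut) to 1 (fully open); "xyz": the shift along the tool's x, y, z in m, a list of three; "roll": the turn about the tool's z in rad. A call has exactly 5 rows; each row shifts and turns the commanded pose from where the row before left it, along the tool's axes as they then stand; what a row does not reach is not made up. A row lasts 1/10 s, in which the tool goes at most 50 mm and 8.59 degrees, less where a joint would pass 70% of its speed; a pose out of reach is approached as far as the arm can. A call is refused whole if a number of a shift passes 0.05 or a number of a turn 0.15, either way. A call with a gripper value outside its range is refused whole. The fingers move at their own pace and stop on an object; "newtons" is the grip in N (left out, the last holds). Time passes only in rows, so rows that do not move let the fingers close, or fill a call up. It gives the time, the measured TCP pose, the force, the opening and the grip force at its end, in the units of the state.
- manip.state(): the state, without advancing time (a new reading comes with each control period).
- snapshot(name): name is "side" or "top"; returns the picture (400x640x3 uint8, blue, green, red); there is no depth.
- calibration(name): a dict with "fx", "fy", "cx", "cy" (pixels), "eye" and "attitude" of the camera in the world. Camera axes: x right, y up, looking along -z (the intrinsics and any distortion apply to the point x, -y, -z); pixel columns grow to the right and rows downward; lengths in mm; the calibration is good to about 2 mm. A picture is of the moment at which its call begins. calibration takes no time and is no camera call.
- order.finish_job(): hands the job in; it is judged then, once.
The state is a dict: "time_s": time; "joint_pos": joint angles; "qvel": joint speeds; "tau": joint torques, N m; "position": TCP position; "orientation": TCP orientation; "force": force on the tool from outside, world axes, zero at the start; "wrist_torque": the same for the moment, N m; "grip_width": finger opening in mm; "finger_force": force on a finger pad.
Only numpy, scipy, OpenCV 4.12 (cv2) and the standard library are available. Lean on these libraries where they do the work, as an engineer would, in place of code of your own. Each camera call takes 0.05 s, during which the arm holds its last target. There are 200 camera calls.

TASK

Put the white porcelain ball that waits on the bench into the empty one of the mill's two deep steel pots: porcelain chips, so lower it very gently until it rests on the pot floor, whose depth differs from one charge to the next, and let go without letting it drop or pressing it down. Then take the T-handled key from its wooden stand, push it well down into the square socket of the switch box, turn it clockwise (seen from above) as far as it goes, and leave it in there. Turn the switch only with the key, and leave the other ball and the tin, tape and filling knife alone.

Things in the scene. Friction and masses are not known exactly. Their poses are not given: they have to be found in the camera images.
- ball: glazed white porcelain grinding ball, 55 mm diameter, about 0.24 kg (varies), to be loaded; origin at its centre. It starts on a low black rubber rest ring (48 mm outside, 8 mm high) on the bench, its centre 31 mm above the bench
- pot_empty: the empty pot: open steel cylinder, 148 mm outside, 140 mm inside diameter, 120 mm tall, fixed on the mill's 50 mm high deck; origin at the centre of its underside. Same look as the other pot, left or right of it. Its dished black cushioned floor gives up to 3 mm and is adjustable: its middle lies somewhere from 38 to 72 mm below the rim, not measured
- pot_empty_rim (a point): centre of the mouth of the empty pot, level with the rim; z up
- pot_loaded: the pot that already holds a ball, same size; origin at the centre of its underside. The two pots stand 190 mm apart, centre to centre
- ball_in: the second ball, the same, already lying in the other pot, to be left there; origin at its centre
- key: T-handled steel key standing upright in its stand, 66 mm tall in all: a 12 mm square shank from 0 to 36 mm (foot tapered over the lowest 4 mm), then a head 44 mm long (x) by 12 mm thick (y) from 36 to 66 mm; origin at the foot of the shank, z up, x along the head, shank sides parallel to x and y. 0.09 kg. Stands 22 mm deep in the stand
- key_stand: wooden block 70 x 70 x 30 mm, fixed, with a 15 mm square blind hole in the middle of its top, 22 mm deep; origin at the centre of its underside
- switch_box: grey switch box 110 x 110 x 55 mm, fixed on the bench, with a turning steel boss 36 mm square on top, its upper face 88 mm above the bench; origin at the centre of the box's underside
- socket (a point): mouth of the 14 mm square blind socket, 22 mm deep, in the middle of the boss's upper face; on the turning axis, turns with the boss, x and y parallel to the socket's sides, z up. The key goes in any of its four quarter turns
- rotor (a joint): angle of the boss in rad: 0 off, grows clockwise seen from above, to a stop at 1.2 (on); starts between 0 and 0.25, stiff enough to stay where it is left
- tin: closed steel tin, 84 mm diameter, 100 mm tall, a bystander; origin at the centre of its underside
- tape: roll of paper tape lying flat, 100 mm diameter, 25 mm high, a bystander; origin at the centre of its underside
- knife: filling knife 200 mm long lying on the bench, a bystander; origin at its underside about mid-length, x along it

How it is judged (in metres and radians):
On the way, in this order (a step that is already met when the one before it is completed fails the run):
1. the ball lies released and still in the empty pot (horizontal distance between ball and pot_empty below 0.055 m and z of ball in the frame of pot_empty_rim below -0.005 m and linear speed of ball below 0.03 m/s and contact force between the fingers and ball below 0.1 N), for 0.2 s.
2. the key is in the socket of the switch, at least 15 mm deep (horizontal distance between key and socket below 0.004 m and z of key in the frame of socket below -0.015 m and angle between key's own z axis and vertical below 0.15 rad), for 0.1 s.
3. the key is turned clockwise to the stop (all of step 2 and value of joint rotor above 1.05 rad), for 0.2 s.
At the end, for the whole second after the job is handed in: the ball rests released in the pot that was empty (centre 5 mm or more below the rim); the key stands released in the socket, 15 mm or more deep, within 4 mm of its axis and 0.15 rad of upright; the switch is beyond 1.05 rad; the other ball is still in its pot (all of step 1 and all of step 3 and contact force between the fingers and key below 0.1 N and horizontal distance between ball_in and pot_loaded below 0.055 m); the robot touches nothing.
It fails at once if the ball drops or moves faster than 0.28 m/s inside the pot (its centre 6 mm or more below the rim) (horizontal distance between ball and pot_empty below 0.055 m and z of ball in the frame of pot_empty_rim below -0.006 m and linear speed of ball above 0.28 m/s).
It fails at once if the ball is pressed or knocked against the pot or its floor with more than 15 N (contact force between ball and pot_empty above 15 N).
It fails at once if the ball goes into the pot that is already loaded (distance between ball and ball_in below 0.06 m).
It fails at once if the switch is turned beyond 0.5 rad without the key in it (value of joint rotor above 0.5 rad and not (horizontal distance between key and socket below 0.008 m and z of key in the frame of socket below -0.008 m)).
It fails at once if the other ball, the tin, the tape or the filling knife is moved by more than 30 mm (distance of any of ball_in, tin, tape, knife from where it was at the start of the episode above 0.03 m).
It also fails if it takes over 58 s, if anything falls off the work surface, if the arm or the gripper's body presses on something with over 40 N, if the wrist force passes 120 N, or if a joint passes its speed limit or range.

## Working session

There is one attempt and no reset: what is moved stays moved. The work goes in short steps, Python scripts to look and compute and a tool call to move; the robot and the scene stay as the last step left them, time stands still between calls to the robot, and variables do not carry over. Pictures are saved under pics/ and viewed, at most 10 in all, crops included, and the job is handed in when it is done.

Besides the shell and the picture viewer there is one more tool, called in YAML: its name, and indented under it one key for each argument. apply_moves: Moves the arm, as the interface text tells. Its arguments: {"type":"object","properties":{"claw":{"type":"array"},"xyz":{"type":"array"},"roll":{"type":"array"},"newtons":{"type":"number"}},"required":["claw","xyz","roll"]}

```bash
mkdir -p pics; ls; python3 - <<'E'
from rig import manip,snapshot,calibration
import cv2
for n in("top","side"):
    cv2.imwrite(f"pics/{n}0.png",snapshot(n)); print(n,calibration(n))
s=manip.state();print({k:s[k] for k in("time_s","position","orientation","force","grip_width")})
E
```

```text
pics
top {'fx': 361.2594864869499, 'fy': 361.2594864869499, 'cx': 319.26931898755316, 'cy': 199.29048925740477, 'eye': array([ 363.32222622,  -65.01108411, 1232.45526241]), 'attitude': array([[-0.02778702,  0.98195201, -0.1870779 ],
       [-0.99954156, -0.02954507, -0.00661524],
       [-0.01202308,  0.18680831,  0.98232281]])}
side {'fx': 375.65155792636057, 'fy': 375.65155792636057, 'cx': 322.47181768564815, 'cy': 201.8709973095357, 'eye': array([ 524.03339465, -812.70505644,  660.65007542]), 'attitude': array([[ 0.99820795,  0.02410713, -0.05476981],
       [-0.0585324 ,  0.5836698 , -0.80987871],
       [ 0.01244363,  0.81163317,  0.58403489]])}
{'time_s': 0.1, 'position': array([ 302.57899142, -603.38150434,  404.04238189]), 'orientation': array([[ 8.93886341e-01,  4.48293423e-01, -4.65348725e-04],
       [ 4.48293664e-01, -8.93885819e-01,  9.65811370e-04],
       [ 1.69982581e-05, -1.07193848e-03, -9.99999425e-01]]), 'force': array([ 0.27686794,  0.10697611, -0.23244383]), 'grip_width': 85.5065797568772}
```

View pics/top0.png

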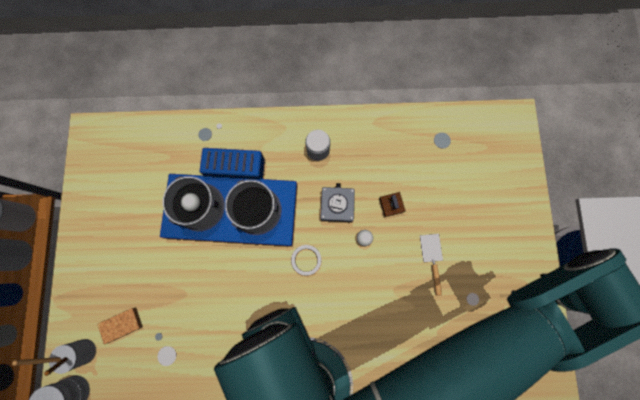

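View pics/side0.png

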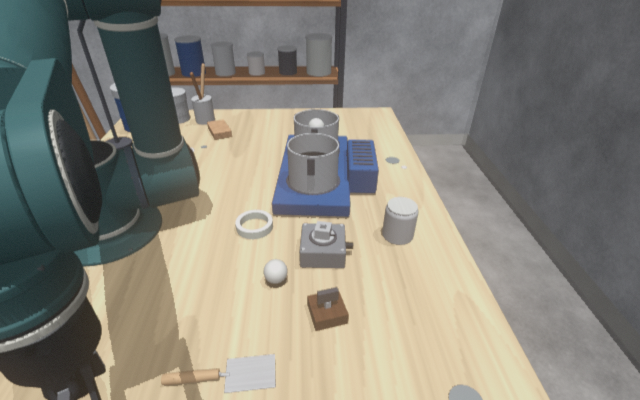

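The top view shows the loaded pot at (190,202), the empty pot at (251,206), the switch box at (338,204), the key in its stand at (392,204) and the ball at (365,238). The side view agrees: ball (276,272), key head (327,297), boss (322,230).

```bash
cat > h.py <<'E'
import numpy as np,cv2
from rig import manip,snapshot,calibration
def ray(n,u,v):
    c=calibration(n); d=c["attitude"]@np.array([(u-c["cx"])/c["fx"],-(v-c["cy"])/c["fy"],-1]); return c["eye"],d/np.linalg.norm(d)
def plane(n,u,v,z):
    e,d=ray(n,u,v); return e+d*(z-e[2])/d[2]
def tri(p,q):
    (a,d),(b,f)=ray("top",*p),ray("side",*q)
    A=np.stack([d,-f],1); t=np.linalg.lstsq(A,b-a,rcond=None)[0]
    x,y=a+d*t[0],b+f*t[1]; return (x+y)/2,np.linalg.norm(x-y)
def proj(n,P):
    c=calibration(n); p=c["attitude"].T@(np.asarray(P,float)-c["eye"]); return c["cx"]+c["fx"]*p[0]/-p[2],c["cy"]-c["fy"]*p[1]/-p[2]
def blobs(im,box,f):
    x0,y0,x1,y1=box; m=f(im[y0:y1,x0:x1].astype(int)).astype(np.uint8)
    n,l,s,c=cv2.connectedComponentsWithStats(m)
    return sorted([(int(s[i][4]),(c[i]+[x0,y0]).round(2).tolist(),s[i][:4].tolist()) for i in range(1,n)],reverse=True)[:3]
E
python3 - <<'E'
from h import *
t,s=cv2.imread("pics/top0.png"),cv2.imread("pics/side0.png")
gray=lambda a:(np.ptp(a,axis=2)<35)&(a.min(2)>95)
bt=blobs(t,(350,222,380,254),gray);bs=blobs(s,(258,255,294,290),gray);print(bt,bs)
print(tri(bt[0][1],bs[0][1]))
out=[cv2.resize(im[y:y+66,x:x+100],(800,528),interpolation=cv2.INTER_CUBIC)[:,:,:] for im,x,y in((t,315,172),)]
cv2.imwrite("pics/ct.png",out[0])
cv2.imwrite("pics/cs.png",cv2.resize(s[210:330,290:370],(400,600),interpolation=cv2.INTER_CUBIC))
# pots: dark floor/rim
print("pot approx",plane("top",251.5,206,170),plane("top",190,201.5,170))
E
```

```text
[(199, [364.76, 237.34], [7, 8, 16, 16])] [(471, [274.95, 270.84], [5, 4, 24, 25])]
(array([ 459.1185504 , -204.07646843,   31.06082696]), np.float64(0.33292249834760396))
pot approx [551.34129866 145.27887297 170.        ] [570.58601794 330.45313599 170.        ]
```

View pics/ct.png

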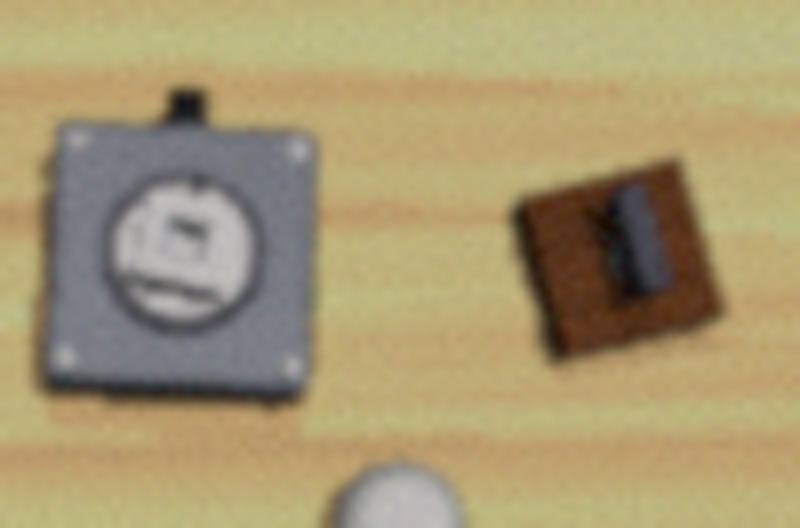

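View pics/cs.png

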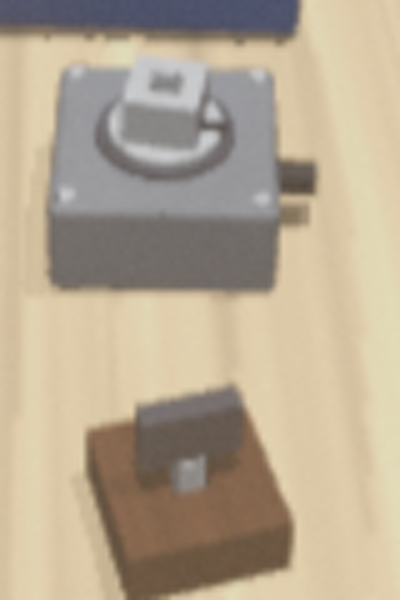

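The top crop shows the box-top screws at the corners, with the dark socket mouth near (186,230). The key head is at about (643,240), its stand rotated about 16°. The side crop shows the boss top face with its socket near (165,82) and the key head front face from (138,405) to (242,390).

```bash
python3 - <<'E'
from h import *
np.set_printoptions(precision=1,suppress=True)
T=lambda x,y:((x+.5)/8-.5+315,(y+.5)/8-.5+172)
S=lambda x,y:((x+.5)/5-.5+290,(y+.5)/5-.5+210)
st=[plane("top",*T(*p),55) for p in((80,138),(300,150),(65,355),(293,363))]
ss=[plane("side",*S(*p),55) for p in((77,73),(260,76),(67,193),(262,198))]
print("box",np.mean(st,0),np.mean(ss,0)); print(np.array(st),np.array(ss))
b=np.array([plane("side",*S(*p),88) for p in((135,57),(208,66),(197,114),(122,103))]);print("boss corners",b,b.mean(0),np.linalg.norm(np.diff(b,axis=0),axis=1))
print("socket top/side",plane("top",*T(186,235),88),plane("side",*S(166,83),88))
k=np.array([plane("top",*T(*p),30) for p in((522,207),(680,162),(722,312),(560,358))]);print("stand",k.mean(0),np.diff(k,axis=0)[:,:2])
q=np.array([plane("top",*T(*p),74) for p in((617,190),(650,182),(672,285),(637,295))]);print("head",q.mean(0),np.diff(q,axis=0)[:,:2])
h=np.array([plane("side",*S(*p),74) for p in((137,406),(241,391))]);print("head front top edge",h,h.mean(0))
t,s=cv2.imread("pics/top0.png"),cv2.imread("pics/side0.png")
# pot rims in top view
bl=blobs(t,(222,178,285,236),lambda a:a.max(2)<75);print(bl)
x,y,w,hh=bl[0][2]
for nm,im,box in(("top",t,(222,178,285,236)),):
  x0,y0,x1,y1=box;c=im[y0:y1,x0:x1].astype(int)
  m=((c[:,:,0]-c[:,:,2])<60).astype(np.uint8)
  n,l,st_,_=cv2.connectedComponentsWithStats(m);i=1+st_[1:,4].argmax()
  cn=max(cv2.findContours((l==i).astype(np.uint8),0,1)[0],key=len);e=cv2.fitEllipse(cv2.convexHull(cn));print(e,plane(nm,e[0][0]+x0,e[0][1]+y0,170))
E
python3 - <<'E'
import cv2
t,s=cv2.imread("pics/top0.png"),cv2.imread("pics/side0.png")
import numpy as np
a=cv2.resize(t[170:240,155:305],(750,350),interpolation=3);b=cv2.resize(s[100:220,260:360],(300,250)[:1]*1+(250,) if 0 else (250,300))
cv2.imwrite("pics/pots.png",a)
E
```

```text
box [ 573.6 -117.4   55. ] [ 573.5 -116.3   55. ]
[[ 622.6  -75.7   55. ]
 [ 614.7 -167.1   55. ]
 [ 531.5  -66.8   55. ]
 [ 525.4 -160.2   55. ]] [[ 530.6  -68.2   55. ]
 [ 623.7  -74.7   55. ]
 [ 524.1 -157.4   55. ]
 [ 615.6 -165.    55. ]]
boss corners [[ 558.8  -97.7   88. ]
 [ 593.8 -106.2   88. ]
 [ 585.9 -141.7   88. ]
 [ 551.  -132.1   88. ]] [ 572.4 -119.4   88. ] [36.  36.4 36.1]
socket top/side [ 574.1 -116.8   88. ] [ 572.7 -118.2   88. ]
stand [ 568.8 -302.2   30. ] [[ 17.4 -68. ]
 [-64.8 -13.1]
 [-17.5  69. ]]
head [ 569.9 -303.4   74. ] [[  2.9 -13.6]
 [-42.8  -6. ]
 [ -3.7  14.4]]
head front top edge [[ 550.1 -304.5   74. ]
 [ 592.7 -298.7   74. ]] [ 571.4 -301.6   74. ]
[(1548, [249.33, 203.95], [5, 4, 45, 45]), (343, [265.12, 221.98], [15, 17, 43, 39]), (15, [253.0, 178.0], [24, 0, 15, 1])]
((28.719600677490234, 28.157737731933594), (55.36545944213867, 61.79115676879883), 119.98247528076172) [550.9 147.6 170. ]
```

View pics/pots.png

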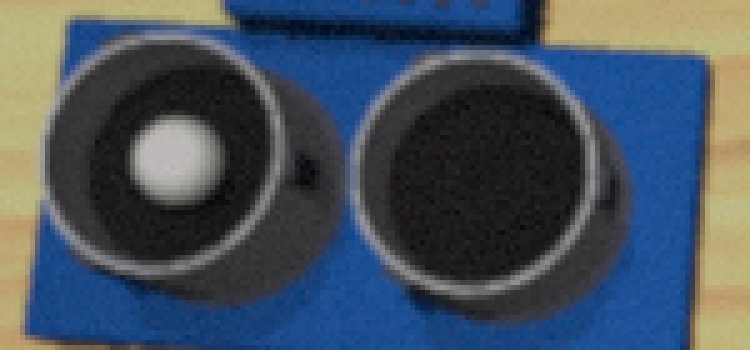

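Right pot rim spans x 350–600, y 50–297 in the crop, so its centre is (249.6,204.4) px, or about (556,151) at z 170. The left pot is 62 px (≈189 mm) away, which matches the given 190 mm. I'm moving to the ball now.

apply_moves:
  claw: [1,1,1,1,1]
  xyz:
    - [0.032,-0.0287,0.006]
    - [0.032,-0.0287,0.006]
    - [0.032,-0.0287,0.006]
    - [0.032,-0.0287,0.01]
    - [0.032,-0.0287,0.01]
  roll: [0,0,0,0,0]
  newtons: 30

```text
time_s: 0.6
position: [381.5, -401.8, 366.1]
orientation: [[0.894, 0.448, -0.0], [0.448, -0.894, 0.0], [0.0, -0.0, -1.0]]
force: [0.3, -1.2, 0.1]
grip_width: 85.0
finger_force: 0.0
```

apply_moves:
  claw: [1,1,1,1,1]
  xyz:
    - [0.032,-0.0287,0.01]
    - [0.032,-0.0287,0.01]
    - [0.032,-0.0287,0.01]
    - [0.032,-0.0287,0.01]
    - [0.032,-0.0287,0.01]
  roll: [0,0,0,0,0]

```text
time_s: 1.1
position: [460.1, -201.7, 316.2]
orientation: [[0.894, 0.448, 0.0], [0.448, -0.894, 0.0], [0.0, 0.0, -1.0]]
force: [0.7, -0.6, -0.6]
grip_width: 85.2
finger_force: 0.0
```

```bash
cat >> h.py <<'E'
def to(P):
    s=manip.state(); R,p=s["orientation"],s["position"]
    print("t",round(s["time_s"],2),"pos",p.round(1),"grip",round(s["grip_width"],1),"F",s["force"].round(2),"fing",np.round(s["finger_force"],1),"j6",round(s["joint_pos"][5],2),"yaw_y",round(np.degrees(np.arctan2(R[1,1],R[0,1])),1))
    if P is not None: print("tool shift",(R.T@(np.asarray(P,float)-p)).round(1))
E
python3 - <<'E'
from h import *
to((459,-204,182))
E
```

```text
t 1.1 pos [ 460.1 -201.7  316.2] grip 85.2 F [ 0.7  -0.56 -0.65] fing 0.0 j6 0.64 yaw_y -63.4
tool shift [ -2.    1.6 134.2]
```

apply_moves:
  claw: [1,1,1,1,1]
  xyz:
    - [-0.002,0.0015,0.035]
    - [0,0,0.035]
    - [0,0,0.03]
    - [0,0,0.022]
    - [0,0,0.012]
  roll: [0,0,0,0,0]

```text
time_s: 1.6
position: [458.3, -205.3, 180.6]
orientation: [[0.894, 0.448, -0.002], [0.448, -0.894, 0.001], [-0.002, -0.002, -1.0]]
force: [-0.6, -0.2, -0.2]
grip_width: 85.5
finger_force: 0.0
```

apply_moves:
  claw: [0.2,0.2,0.2,0.2,0.2]
  xyz:
    - [0,0,0]
    - [0,0,0]
    - [0,0,0]
    - [0,0,0]
    - [0,0,0]
  roll: [0,0,0,0,0]
  newtons: 30

```text
time_s: 2.1
position: [458.7, -204.7, 184.2]
orientation: [[0.894, 0.448, -0.001], [0.448, -0.894, 0.003], [0.001, -0.003, -1.0]]
force: [-12.8, 19.7, 14.4]
grip_width: 53.5
finger_force: 29.3
```

```bash
python3 - <<'E'
from h import *
to((459,-204,182))
E
```

```text
t 2.1 pos [ 458.7 -204.7  184.2] grip 53.5 F [-12.77  19.7   14.45] fing 29.3 j6 0.63 yaw_y -63.4
tool shift [ 0.6 -0.5  2.2]
```

apply_moves:
  claw: [0,0,0,0,0]
  xyz:
    - [0,0,-0.005]
    - [0,0,-0.008]
    - [0,0,-0.01]
    - [0,0,-0.01]
    - [0,0,0]
  roll: [0,0,0,0,0]
  newtons: 35

```text
time_s: 2.6
position: [459.2, -205.9, 217.8]
orientation: [[0.894, 0.448, 0.003], [0.448, -0.894, -0.001], [0.002, 0.002, -1.0]]
force: [-0.1, -1.1, -3.7]
grip_width: 53.3
finger_force: 37.4
```

```bash
python3 - <<'E'
from h import *
to((459,-204,182))
s=snapshot("side");t=snapshot("top")
cv2.imwrite("pics/s1.png",np.hstack([cv2.resize(s[190:310,215:335],(480,480)),cv2.resize(t[180:280,330:410],(320,400))[:400] if 0 else cv2.resize(t[190:290,325:390],(312,480))]))
E
```

```text
t 2.6 pos [ 459.2 -205.9  217.8] grip 53.3 F [-0.09 -1.12 -3.67] fing 37.4 j6 0.63 yaw_y -63.4
tool shift [ 0.6 -1.9 35.8]
```

View pics/s1.png

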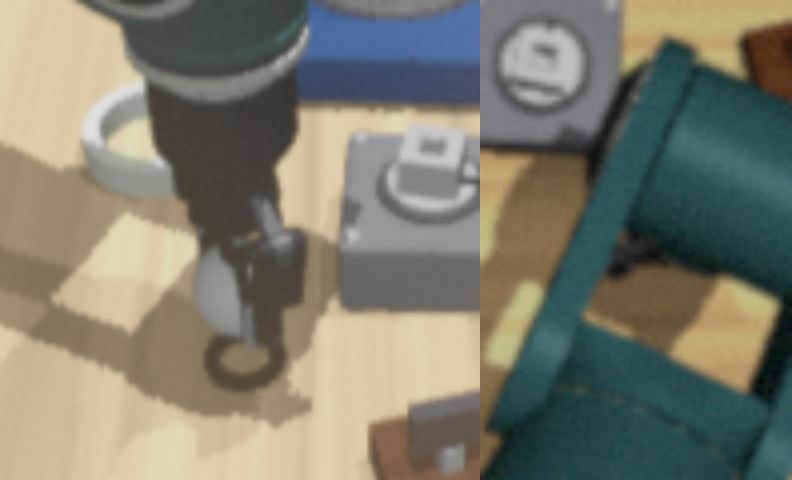

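The ball is held clear of its ring. Next I lift it and carry it over the empty pot.

apply_moves:
  claw: [0,0,0,0,0]
  xyz:
    - [0,0,-0.02]
    - [0,0,-0.035]
    - [0.01,-0.011,-0.035]
    - [0.015,-0.0165,-0.035]
    - [0.02,-0.0225,-0.035]
  roll: [0,0,0,0,0]

```text
time_s: 3.2
position: [476.5, -140.6, 376.6]
orientation: [[0.895, 0.447, -0.001], [0.447, -0.895, 0.0], [-0.001, -0.0, -1.0]]
force: [-0.0, -0.5, -2.6]
grip_width: 53.2
finger_force: 38.1
```

apply_moves:
  claw: [0,0,0,0,0]
  xyz:
    - [0.025,-0.028,-0.012]
    - [0.03,-0.0335,0]
    - [0.03,-0.0335,0]
    - [0.03,-0.0335,0]
    - [0.03,-0.0335,0]
  roll: [0,0,0,0,0]

```text
time_s: 3.7
position: [533.8, 70.9, 387.2]
orientation: [[0.894, 0.448, -0.0], [0.448, -0.894, -0.0], [-0.0, -0.0, -1.0]]
force: [0.1, -0.9, -3.4]
grip_width: 53.1
finger_force: 38.1
```

apply_moves:
  claw: [0,0,0,0,0]
  xyz:
    - [0.025,-0.028,0]
    - [0.02,-0.0225,0]
    - [0.0115,-0.0132,0]
    - [0,0,0]
    - [0,0,0]
  roll: [0,0,0,0,0]

```text
time_s: 4.2
position: [555.6, 151.0, 387.2]
orientation: [[0.894, 0.449, -0.001], [0.449, -0.894, -0.0], [-0.001, 0.0, -1.0]]
force: [-0.6, -0.1, -2.9]
grip_width: 53.2
finger_force: 38.1
```

```bash
python3 - <<'E'
from h import *
to((556,151,182))
s=snapshot("side");t=snapshot("top");to(None)
cv2.imwrite("pics/s2.png",np.hstack([cv2.resize(s[40:200,240:380],(420,480)),cv2.resize(t[150:270,160:250],(360,480))]))
print(proj("side",(556,151,170)))
E
```

```text
t 4.2 pos [555.6 151.  387.2] grip 53.2 F [-0.56 -0.13 -2.93] fing 38.1 j6 1.33 yaw_y -63.4
tool shift [5.000e-01 2.000e-01 2.052e+02]
t 4.3 pos [555.5 150.4 387.6] grip 53.5 F [-1.3  -0.78 -2.68] fing 38.1 j6 1.33 yaw_y -63.4
(np.float64(311.7152922464688), np.float64(143.86799380359238))
```

View pics/s2.png

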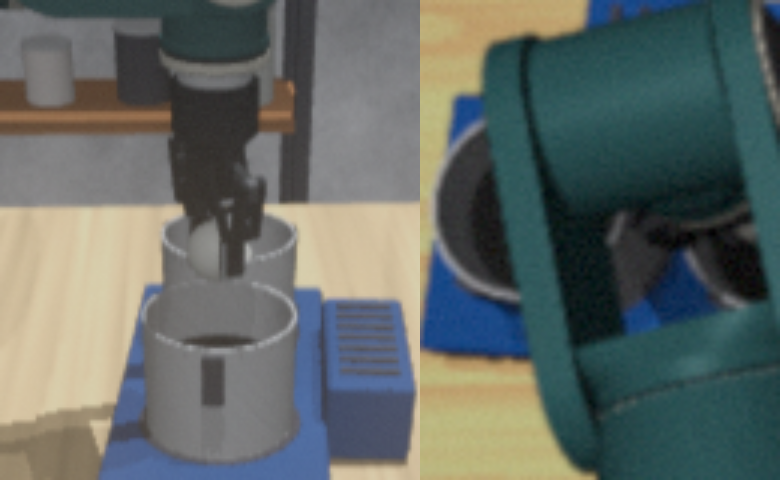

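Ball is over the near (empty) pot: rim centre in the side crop is (221,313), against a predicted (215,312). I'll shift +2 mm in x and go down to just above the shallowest possible floor.

apply_moves:
  claw: [0,0,0,0,0]
  xyz:
    - [0.002,0.001,0.018]
    - [0,0,0.02]
    - [0,0,0.015]
    - [0,0,0.01]
    - [0,0,0.003]
  roll: [0,0,0,0,0]
  newtons: 25

```text
time_s: 4.8
position: [557.7, 151.0, 320.1]
orientation: [[0.894, 0.448, -0.002], [0.448, -0.894, -0.0], [-0.002, -0.0, -1.0]]
force: [0.9, -0.2, -3.0]
grip_width: 52.7
finger_force: 38.1
```

apply_moves:
  claw: [0,0,0,0,0]
  xyz:
    - [0,0,0.0]
    - [0,0,0.001]
    - [0,0,0.001]
    - [0,0,0.001]
    - [0,0,0.001]
  roll: [0,0,0,0,0]

```text
time_s: 5.3
position: [557.9, 151.3, 317.9]
orientation: [[0.894, 0.448, 0.0], [0.448, -0.894, 0.0], [0.0, 0.0, -1.0]]
force: [0.2, -0.1, -3.7]
grip_width: 53.6
finger_force: 38.1
```

apply_moves:
  claw: [0,0,0,0,0]
  xyz:
    - [0,0,0.001]
    - [0,0,0.0008]
    - [0,0,0.0008]
    - [0,0,0.0008]
    - [0,0,0.0006]
  roll: [0,0,0,0,0]

```text
time_s: 5.8
position: [557.9, 151.3, 313.6]
orientation: [[0.894, 0.448, -0.0], [0.448, -0.894, -0.0], [-0.0, -0.0, -1.0]]
force: [-0.2, -0.2, -2.7]
grip_width: 53.2
finger_force: 38.1
```

apply_moves:
  claw: [0,0,0,0,0]
  xyz:
    - [0,0,0.0008]
    - [0,0,0.0008]
    - [0,0,0.0008]
    - [0,0,0.0008]
    - [0,0,0.0005]
  roll: [0,0,0,0,0]

```text
time_s: 6.3
position: [557.8, 151.3, 309.9]
orientation: [[0.894, 0.448, -0.0], [0.448, -0.894, -0.0], [-0.0, -0.0, -1.0]]
force: [0.2, 0.1, -1.0]
grip_width: 53.2
finger_force: 38.1
```

apply_moves:
  claw: [0,0,0,0,0]
  xyz:
    - [0,0,0]
    - [0,0,0.0003]
    - [0,0,0.0003]
    - [0,0,0.0002]
    - [0,0,0]
  roll: [0,0,0,0,0]

```text
time_s: 6.8
position: [557.9, 151.3, 309.2]
orientation: [[0.894, 0.448, -0.0], [0.448, -0.894, -0.0], [-0.0, 0.0, -1.0]]
force: [0.3, -0.1, -2.9]
grip_width: 53.4
finger_force: 38.1
```

```bash
python3 - <<'E'
from h import *
for i in range(6):
    snapshot("side"); to(None)
E
```

```text
t 6.85 pos [557.8 151.3 309.2] grip 53.4 F [-0.1   0.5  -2.62] fing 38.1 j6 1.33 yaw_y -63.4
t 6.9 pos [557.9 151.3 309.2] grip 53.5 F [ 0.15 -0.39 -2.94] fing 38.1 j6 1.33 yaw_y -63.4
t 6.95 pos [557.8 151.3 309.2] grip 53.2 F [ 0.38 -0.11 -3.06] fing 38.1 j6 1.33 yaw_y -63.4
t 7.0 pos [557.8 151.3 309.2] grip 53.3 F [ 0.06 -0.33 -3.18] fing 38.1 j6 1.33 yaw_y -63.4
t 7.05 pos [557.9 151.3 309.2] grip 53.4 F [ 0.63  0.39 -3.72] fing 38.1 j6 1.33 yaw_y -63.4
t 7.1 pos [557.9 151.3 309.2] grip 53.2 F [ 0.19 -0.39 -3.97] fing 38.1 j6 1.33 yaw_y -63.4
```

That was noise; there's no contact yet.

apply_moves:
  claw: [0,0,0,0,0]
  xyz:
    - [0,0,0.0008]
    - [0,0,0.0008]
    - [0,0,0.0008]
    - [0,0,0.0008]
    - [0,0,0.0005]
  roll: [0,0,0,0,0]

```text
time_s: 7.6
position: [557.8, 151.3, 305.4]
orientation: [[0.894, 0.448, -0.0], [0.448, -0.894, -0.0], [-0.0, -0.0, -1.0]]
force: [0.3, 0.2, -2.5]
grip_width: 53.5
finger_force: 38.1
```

apply_moves:
  claw: [0,0,0,0,0]
  xyz:
    - [0,0,0.0008]
    - [0,0,0.0008]
    - [0,0,0.0008]
    - [0,0,0.0008]
    - [0,0,0.0005]
  roll: [0,0,0,0,0]

```text
time_s: 8.1
position: [557.9, 151.3, 301.7]
orientation: [[0.894, 0.448, -0.0], [0.448, -0.894, 0.0], [-0.0, -0.0, -1.0]]
force: [0.4, -0.0, -3.3]
grip_width: 53.5
finger_force: 38.1
```

apply_moves:
  claw: [0,0,0,0,0]
  xyz:
    - [0,0,0.0008]
    - [0,0,0.0008]
    - [0,0,0.0008]
    - [0,0,0.0008]
    - [0,0,0.0005]
  roll: [0,0,0,0,0]

```text
time_s: 8.6
position: [557.9, 151.3, 298.0]
orientation: [[0.894, 0.448, -0.0], [0.448, -0.894, -0.0], [-0.0, -0.0, -1.0]]
force: [-0.1, -0.3, -2.7]
grip_width: 53.3
finger_force: 38.1
```

apply_moves:
  claw: [0,0,0,0,0]
  xyz:
    - [0,0,0.0008]
    - [0,0,0.0008]
    - [0,0,0.0008]
    - [0,0,0.0008]
    - [0,0,0.0005]
  roll: [0,0,0,0,0]

```text
time_s: 9.1
position: [557.8, 151.3, 294.3]
orientation: [[0.894, 0.448, -0.0], [0.448, -0.894, 0.0], [-0.0, -0.0, -1.0]]
force: [-0.4, -0.1, -3.0]
grip_width: 52.9
finger_force: 38.1
```

apply_moves:
  claw: [0,0,0,0,0]
  xyz:
    - [0,0,0.0008]
    - [0,0,0.0008]
    - [0,0,0.0008]
    - [0,0,0.0008]
    - [0,0,0.0005]
  roll: [0,0,0,0,0]

```text
time_s: 9.6
position: [557.8, 151.3, 290.6]
orientation: [[0.894, 0.448, -0.0], [0.448, -0.894, 0.0], [-0.0, -0.0, -1.0]]
force: [-0.4, -0.5, -4.0]
grip_width: 53.2
finger_force: 38.1
```

apply_moves:
  claw: [0,0,0,0,0]
  xyz:
    - [0,0,0.0008]
    - [0,0,0.0008]
    - [0,0,0.0008]
    - [0,0,0.0008]
    - [0,0,0.0005]
  roll: [0,0,0,0,0]

```text
time_s: 10.1
position: [557.9, 151.3, 287.1]
orientation: [[0.894, 0.448, 0.0], [0.448, -0.894, 0.0], [0.0, 0.0, -1.0]]
force: [-0.1, 0.0, -0.4]
grip_width: 53.7
finger_force: 38.2
```

apply_moves:
  claw: [0,0,0,0,0]
  xyz:
    - [0,0,0]
    - [0,0,0]
    - [0,0,0.0002]
    - [0,0,0.0002]
    - [0,0,0]
  roll: [0,0,0,0,0]

```text
time_s: 10.6
position: [557.9, 151.3, 286.7]
orientation: [[0.894, 0.448, 0.0], [0.448, -0.894, 0.0], [0.0, 0.0, -1.0]]
force: [-0.2, 0.8, 0.7]
grip_width: 53.7
finger_force: 38.2
```

```bash
python3 - <<'E'
from h import *
for i in range(5):
    snapshot("side"); to(None)
E
```

```text
t 10.65 pos [557.9 151.3 286.7] grip 53.2 F [-1.4   0.24 -0.12] fing 38.2 j6 1.33 yaw_y -63.4
t 10.7 pos [557.9 151.3 286.7] grip 53.3 F [-0.13 -0.35 -0.03] fing 38.2 j6 1.33 yaw_y -63.4
t 10.75 pos [557.9 151.3 286.7] grip 53.4 F [0.16 0.44 0.49] fing 38.2 j6 1.33 yaw_y -63.4
t 10.8 pos [557.9 151.3 286.7] grip 52.9 F [-0.01  0.08  0.57] fing 38.2 j6 1.33 yaw_y -63.4
t 10.85 pos [557.9 151.3 286.7] grip 53.4 F [-1.25  0.41  0.78] fing 38.2 j6 1.33 yaw_y -63.4
```

The floor now carries the ball's weight (mean force ≈0), so I'll release it gradually.

apply_moves:
  claw: [0.2,0.25,0.28,0.32,0.36]
  xyz:
    - [0,0,0]
    - [0,0,0]
    - [0,0,0]
    - [0,0,0]
    - [0,0,0]
  roll: [0,0,0,0,0]
  newtons: 20

```text
time_s: 11.35
position: [557.8, 151.3, 286.6]
orientation: [[0.894, 0.448, -0.0], [0.448, -0.894, -0.0], [-0.0, -0.0, -1.0]]
force: [0.1, -0.7, -0.8]
grip_width: 58.5
finger_force: 0.0
```

apply_moves:
  claw: [0.42,0.5,0.6,0.7,0.7]
  xyz:
    - [0,0,0]
    - [0,0,0]
    - [0,0,0]
    - [0,0,0]
    - [0,0,0]
  roll: [0,0,0,0,0]

```text
time_s: 11.85
position: [557.9, 151.3, 286.6]
orientation: [[0.894, 0.448, -0.0], [0.448, -0.894, -0.0], [-0.0, 0.0, -1.0]]
force: [-0.6, -0.0, -0.4]
grip_width: 73.0
finger_force: 0.0
```

```bash
python3 - <<'E'
from h import *
to(None)
E
```

```text
t 11.85 pos [557.9 151.3 286.6] grip 73.0 F [-0.57 -0.01 -0.4 ] fing 0.0 j6 1.33 yaw_y -63.4
```

apply_moves:
  claw: [0.7,0.7,0.7,0.7,0.7]
  xyz:
    - [0,0,-0.008]
    - [0,0,-0.018]
    - [0,0,-0.025]
    - [0,0,-0.028]
    - [0,0,-0.028]
  roll: [0,0,0,0,0]

```text
time_s: 12.35
position: [557.7, 151.3, 395.3]
orientation: [[0.894, 0.448, 0.0], [0.448, -0.894, 0.0], [0.0, 0.0, -1.0]]
force: [0.7, -0.1, -0.3]
grip_width: 72.7
finger_force: 0.0
```

apply_moves:
  claw: [0.2,0.2,0.2,0.2,0.2]
  xyz:
    - [-0.015,0.032,0]
    - [-0.0175,0.0375,0]
    - [-0.0175,0.0375,0]
    - [-0.0175,0.0375,0]
    - [-0.0175,0.0375,0]
  roll: [0,0,0,0,0]

```text
time_s: 12.85
position: [563.1, -51.1, 394.5]
orientation: [[0.894, 0.448, 0.001], [0.448, -0.894, -0.0], [0.001, 0.0, -1.0]]
force: [0.6, -0.5, -0.4]
grip_width: 51.4
finger_force: 0.0
```

```bash
python3 - <<'E'
from h import *
to(None)
print([tuple(c) for c in [blobs(cv2.imread("pics/top0.png"),(382,188,410,218),lambda a:(a[:,:,0]>a[:,:,2]+4)&(a.max(2)>45))]])
t0=cv2.imread("pics/top0.png"); 
m=((t0[188:218,382:410,0].astype(int)>t0[188:218,382:410,2]+4)&(t0[188:218,382:410].max(2)>45)).astype(np.uint8)
r=cv2.minAreaRect(cv2.findNonZero(m)); print(r,plane("top",r[0][0]+382,r[0][1]+188,74))
s=cv2.imread("pics/side0.png")
print(s[284:312,327].tolist())
t=snapshot("top"); print("ball",blobs(t,(222,178,285,236),lambda a:(np.ptp(a,axis=2)<35)&(a.min(2)>140)))
cv2.imwrite("pics/t3.png",cv2.resize(t[160:290,150:430],(800,372)))
E
```

```text
t 12.85 pos [563.1 -51.1 394.5] grip 51.4 F [ 0.59 -0.52 -0.4 ] fing 0.0 j6 0.97 yaw_y -63.4
[((29, [394.66, 201.72], [10, 8, 6, 12]),)]
((12.56603717803955, 13.481131553649902), (11.400925636291504, 2.472489595413208), 74.05460357666016) [ 569.32831756 -301.80856649   74.        ]
[[174, 208, 225], [174, 208, 224], [175, 209, 225], [172, 205, 222], [151, 180, 195], [122, 137, 149], [113, 115, 122], [113, 114, 121], [111, 112, 120], [96, 101, 110], [83, 92, 104], [81, 89, 102], [82, 92, 103], [79, 88, 101], [82, 91, 102], [81, 89, 103], [78, 89, 100], [93, 100, 110], [150, 153, 155], [152, 155, 158], [136, 140, 144], [134, 137, 142], [135, 137, 142], [131, 135, 142], [106, 118, 138], [81, 105, 136], [79, 104, 136], [80, 104, 136]]
ball [(172, [251.17, 204.92], [22, 20, 15, 15]), (5, [227.8, 215.0], [5, 35, 3, 5]), (4, [270.0, 191.5], [47, 12, 3, 4])]
```

View pics/t3.png

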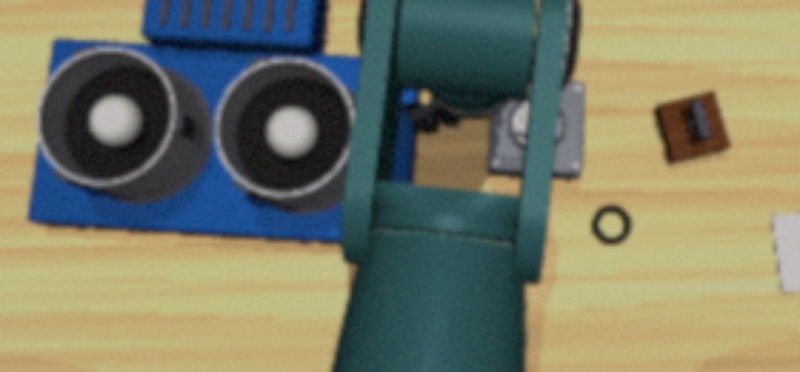

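Both pots now hold a ball, the new one centred at crop (291,131). The key stands undisturbed in its stand at (697,120).

```bash
python3 - <<'E'
from h import *
np.set_printoptions(precision=1,suppress=True)
print(plane("side",327.6,290.6,74), tri((394.6,201.6),(327.6,290.6)))
s=cv2.imread("pics/side0.png").astype(int)
for r in (295,297,299): print(r,s[r,312:343].sum(1).tolist())
print([plane("top",394.57,201.5,74)])
to((570,-304,300))
E
```

```text
[ 571.5 -305.    74. ] (array([ 570.6, -302.5,   70.8]), np.float64(2.2130952955994694))
295 [367, 343, 325, 310, 306, 266, 295, 300, 295, 285, 282, 280, 279, 283, 275, 272, 268, 273, 269, 274, 274, 273, 269, 271, 271, 270, 283, 311, 393, 556, 599]
297 [320, 318, 311, 306, 304, 262, 268, 280, 274, 275, 278, 269, 272, 269, 274, 268, 273, 264, 270, 263, 272, 264, 265, 269, 268, 273, 280, 307, 329, 429, 586]
299 [317, 319, 320, 319, 300, 257, 269, 275, 271, 281, 281, 275, 271, 266, 273, 273, 271, 273, 268, 270, 270, 269, 269, 269, 270, 282, 293, 309, 309, 328, 438]
[array([ 569.3, -301.8,   74. ])]
t 12.9 pos [563.2 -55.4 394.3] grip 51.0 F [ 0.2 -3.8 -0.2] fing 0.0 j6 0.97 yaw_y -63.5
tool shift [-104.8  225.3   94.8]
```

apply_moves:
  claw: [0.2,0.2,0.2,0.2,0.2]
  xyz:
    - [-0.0175,0.0375,0.01]
    - [-0.0175,0.0375,0.02]
    - [-0.0175,0.0375,0.02]
    - [-0.0175,0.0375,0.02]
    - [-0.0175,0.0375,0.01]
  roll: [0,0,0,0,0]

```text
time_s: 13.4
position: [568.9, -257.9, 312.4]
orientation: [[0.894, 0.448, -0.001], [0.448, -0.894, 0.001], [-0.001, -0.001, -1.0]]
force: [-0.1, 0.1, 0.3]
grip_width: 51.2
finger_force: 0.0
```

apply_moves:
  claw: [0.2,0.2,0.2,0.2,0.2]
  xyz:
    - [-0.0175,0.0375,0.01]
    - [0,0,0]
    - [0,0,0]
    - [0,0,0]
    - [0,0,0]
  roll: [0,0.12,0.12,0.085,0]

```text
time_s: 13.9
position: [570.5, -297.8, 304.1]
orientation: [[0.99, 0.138, 0.0], [0.138, -0.99, -0.0], [0.0, 0.0, -1.0]]
force: [-0.2, 0.4, 0.8]
grip_width: 51.2
finger_force: 0.0
```

```bash
python3 - <<'E'
from h import *
to((570.5,-303.5,215))
E
```

```text
t 13.9 pos [ 570.5 -297.8  304.1] grip 51.2 F [-0.18  0.42  0.8 ] fing 0.0 j6 0.91 yaw_y -82.1
tool shift [-0.8  5.6 89.1]
```

apply_moves:
  claw: [0.2,0.2,0.2,0.2,0.2]
  xyz:
    - [-0.001,0.0055,0.025]
    - [0,0,0.028]
    - [0,0,0.02]
    - [0,0,0.01]
    - [0,0,0.005]
  roll: [0,0,0,0,0]

```text
time_s: 14.4
position: [570.2, -303.2, 215.1]
orientation: [[0.99, 0.141, -0.001], [0.141, -0.99, 0.0], [-0.001, -0.0, -1.0]]
force: [-0.2, -0.0, 0.1]
grip_width: 51.2
finger_force: 0.0
```

apply_moves:
  claw: [-0.1,-0.4,-0.6,-0.8,-1]
  xyz:
    - [0,0,0]
    - [0,0,0]
    - [0,0,0]
    - [0,0,0]
    - [0,0,0]
  roll: [0,0,0,0,0]
  newtons: 60

```text
time_s: 14.9
position: [570.4, -303.4, 216.7]
orientation: [[0.99, 0.139, 0.001], [0.139, -0.99, -0.001], [0.001, 0.001, -1.0]]
force: [-0.8, 0.4, 6.5]
grip_width: 11.0
finger_force: 58.9
```

```bash
python3 - <<'E'
from h import *
to((570.5,-303.5,215))
E
```

```text
t 14.9 pos [ 570.4 -303.4  216.7] grip 11.0 F [-0.76  0.35  6.51] fing 58.9 j6 0.9 yaw_y -82.0
tool shift [0.  0.1 1.7]
```

apply_moves:
  claw: [-1,-1,-1,-1,-1]
  xyz:
    - [0,0,-0.01]
    - [0,0,-0.025]
    - [0,0,-0.035]
    - [0,0,-0.03]
    - [0,0,-0.02]
  roll: [0,0,0,0,0]

```text
time_s: 15.4
position: [570.2, -303.2, 338.9]
orientation: [[0.99, 0.139, 0.002], [0.139, -0.99, -0.001], [0.002, 0.002, -1.0]]
force: [0.5, -0.1, -0.8]
grip_width: 11.0
finger_force: 58.9
```

```bash
python3 - <<'E'
from h import *
to((573.5,-117.4,335))
s=snapshot("side");to(None)
cv2.imwrite("pics/s4.png",s)
p=manip.state()["position"]; 
for h in (0,36,66): print(h,proj("side",(p[0],p[1],p[2]-208+h)))
u,v=map(int,proj("side",(p[0],p[1],p[2]-190)))
print(u-40,v-50);cv2.imwrite("pics/s4c.png",cv2.resize(s[v-50:v+30,u-40:u+40],(560,560),interpolation=3))
E
```

```text
t 15.4 pos [ 570.2 -303.2  338.9] grip 11.0 F [ 0.54 -0.07 -0.84] fing 58.9 j6 0.9 yaw_y -82.0
tool shift [  29.2 -183.6    3.7]
t 15.45 pos [ 570.4 -303.4  341.9] grip 10.9 F [ 0.43 -0.87  2.26] fing 58.9 j6 0.9 yaw_y -82.0
0 (np.float64(327.61386363437805), np.float64(268.99661270273504))
36 (np.float64(328.0077970103993), np.float64(255.36433869612898))
66 (np.float64(328.3545718443869), np.float64(243.36401111977858))
287 212
```

View pics/s4c.png

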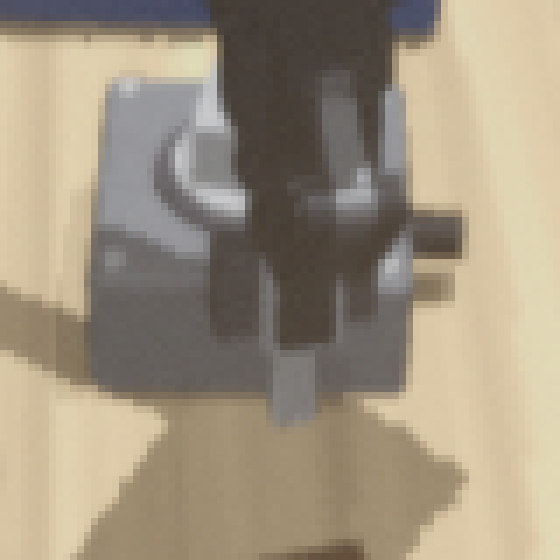

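The shank shows at crop x 271–317 with its foot at y 425, so the key is held straight and within about 1.5 mm of the tool axis in x. Next I carry it over the socket and roll it to the boss angle.

apply_moves:
  claw: [-1,-1,-1,-1,-1]
  xyz:
    - [0.0045,-0.03,0]
    - [0.006,-0.04,0]
    - [0.006,-0.04,0]
    - [0.006,-0.04,0]
    - [0.005,-0.0336,0]
  roll: [0,0,0,0,0]

```text
time_s: 15.95
position: [571.5, -115.8, 335.7]
orientation: [[0.99, 0.14, 0.0], [0.14, -0.99, 0.0], [0.0, -0.0, -1.0]]
force: [0.4, -0.2, -1.3]
grip_width: 10.9
finger_force: 58.9
```

apply_moves:
  claw: [-1,-1,-1,-1,-1]
  xyz:
    - [0,0,0]
    - [0,0,0]
    - [0,0,0.01]
    - [0,0,0.01]
    - [0,0,0]
  roll: [0.12,0.12,0.12,0,0]

```text
time_s: 16.45
position: [571.5, -117.6, 313.9]
orientation: [[0.977, -0.215, -0.002], [-0.215, -0.977, 0.001], [-0.002, -0.0, -1.0]]
force: [0.6, 0.2, -1.7]
grip_width: 11.0
finger_force: 58.9
```

```bash
python3 - <<'E'
from h import *
to((572,-117.5,310))
s=snapshot("side");to(None)
cv2.imwrite("pics/s5.png",s)
s=s.astype(int); p=manip.state()["position"]
print("pred foot",proj("side",(p[0],p[1],p[2]-210)),"socket",proj("side",(573,-117.5,88)))
for r in range(212,240,3): print(r,s[r,308:338].sum(1).tolist())
cv2.imwrite("pics/s5c.png",cv2.resize(s[180:260,290:360].astype(np.uint8),(525,600),interpolation=3))
E
```

```text
t 16.45 pos [ 571.5 -117.6  313.9] grip 11.0 F [ 0.57  0.19 -1.68] fing 58.9 j6 1.54 yaw_y -102.4
tool shift [ 0.4 -0.2  3.9]
t 16.5 pos [ 571.7 -117.7  314.8] grip 11.1 F [-0.11  0.41  0.03] fing 58.9 j6 1.54 yaw_y -102.4
pred foot (np.float64(322.46014153011447), np.float64(220.58181357827215)) socket (np.float64(322.91458397001446), np.float64(226.0048539421096))
212 [252, 252, 254, 254, 255, 252, 251, 247, 257, 254, 272, 302, 404, 367, 352, 343, 338, 305, 277, 260, 256, 254, 253, 261, 261, 260, 257, 261, 257, 264]
215 [288, 282, 267, 272, 278, 268, 282, 276, 275, 262, 258, 279, 365, 370, 363, 365, 353, 263, 258, 252, 249, 247, 251, 249, 258, 264, 261, 259, 253, 254]
218 [529, 555, 541, 517, 545, 544, 548, 549, 578, 566, 526, 469, 386, 361, 365, 361, 362, 360, 453, 449, 443, 432, 451, 466, 475, 484, 487, 482, 467, 379]
221 [410, 404, 421, 432, 441, 438, 438, 441, 426, 403, 406, 397, 362, 372, 365, 371, 380, 397, 408, 411, 452, 453, 468, 484, 503, 574, 594, 594, 592, 582]
224 [281, 278, 284, 281, 282, 300, 320, 323, 339, 342, 337, 342, 372, 392, 399, 413, 406, 391, 411, 415, 416, 409, 406, 361, 333, 333, 352, 350, 348, 368]
227 [263, 270, 269, 272, 267, 274, 294, 336, 340, 338, 332, 322, 312, 361, 363, 367, 365, 370, 382, 407, 407, 409, 377, 316, 317, 311, 315, 324, 333, 412]
230 [265, 267, 263, 254, 253, 282, 330, 355, 355, 354, 366, 378, 401, 404, 404, 405, 407, 414, 413, 413, 412, 391, 322, 327, 328, 284, 294, 311, 335, 417]
233 [267, 257, 228, 255, 324, 345, 355, 365, 370, 371, 367, 368, 366, 370, 371, 371, 370, 371, 372, 373, 368, 329, 300, 353, 371, 361, 298, 270, 370, 450]
236 [265, 243, 229, 257, 330, 348, 361, 371, 373, 370, 366, 372, 371, 368, 373, 363, 371, 373, 373, 370, 363, 332, 343, 353, 353, 310, 253, 280, 346, 443]
239 [271, 259, 233, 228, 250, 305, 352, 391, 391, 404, 402, 398, 365, 365, 366, 366, 367, 375, 370, 370, 379, 384, 410, 399, 367, 295, 257, 273, 369, 444]
```

View pics/s5c.png

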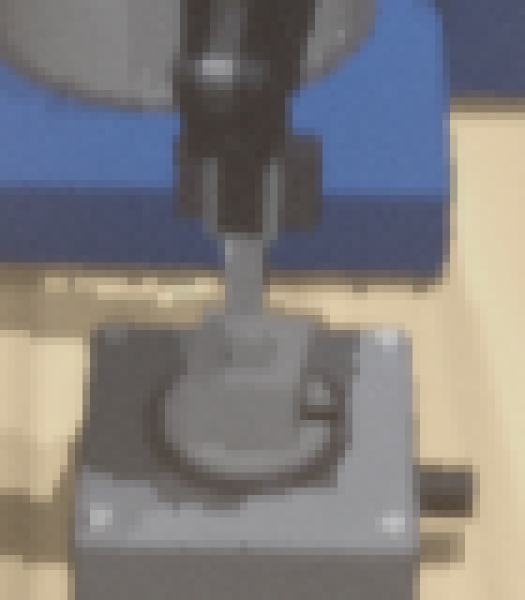

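The shank is at crop x≈245 and the socket at about (250,348), so the key is roughly 1.7 mm short in x. I'll correct that and lower it, watching the force.

apply_moves:
  claw: [-1,-1,-1,-1,-1]
  xyz:
    - [0.0016,-0.0007,0.004]
    - [0,0,0.004]
    - [0,0,0.003]
    - [0,0,0.002]
    - [0,0,0.002]
  roll: [0,0,0,0,0]

```text
time_s: 17.0
position: [573.6, -117.3, 300.5]
orientation: [[0.976, -0.218, -0.0], [-0.218, -0.976, 0.0], [-0.0, -0.0, -1.0]]
force: [0.0, -0.3, -0.9]
grip_width: 11.0
finger_force: 58.9
```

apply_moves:
  claw: [-1,-1,-1,-1,-1]
  xyz:
    - [0,0,0.001]
    - [0,0,0.001]
    - [0,0,0.001]
    - [0,0,0.001]
    - [0,0,0]
  roll: [0,0,0,0,0]

```text
time_s: 17.5
position: [573.6, -117.3, 296.5]
orientation: [[0.976, -0.218, -0.0], [-0.218, -0.976, 0.0], [-0.0, -0.0, -1.0]]
force: [-0.2, 0.6, -1.4]
grip_width: 10.8
finger_force: 58.9
```

apply_moves:
  claw: [-1,-1,-1,-1,-1]
  xyz:
    - [0,0,0.001]
    - [0,0,0.001]
    - [0,0,0.001]
    - [0,0,0.001]
    - [0,0,0]
  roll: [0,0,0,0,0]

```text
time_s: 18.0
position: [573.5, -117.3, 292.3]
orientation: [[0.976, -0.218, -0.001], [-0.218, -0.976, 0.0], [-0.001, -0.0, -1.0]]
force: [-2.0, -0.3, -0.4]
grip_width: 11.1
finger_force: 59.0
```

apply_moves:
  claw: [-1,-1,-1,-1,-1]
  xyz:
    - [0,0,0.001]
    - [0,0,0.001]
    - [0,0,0.001]
    - [0,0,0.001]
    - [0,0,0]
  roll: [0,0,0,0,0]

```text
time_s: 18.5
position: [573.5, -117.3, 288.4]
orientation: [[0.976, -0.218, -0.0], [-0.218, -0.976, 0.0], [-0.0, -0.0, -1.0]]
force: [-3.6, 1.7, -0.6]
grip_width: 11.4
finger_force: 59.0
```

The key has entered the socket, with only a small side force. I'll ease x slightly and continue down.

apply_moves:
  claw: [-1,-1,-1,-1,-1]
  xyz:
    - [-0.0005,0,0.001]
    - [0,0,0.0015]
    - [0,0,0.0015]
    - [0,0,0.0015]
    - [0,0,0]
  roll: [0,0,0,0,0]

```text
time_s: 19.0
position: [573.1, -117.2, 282.8]
orientation: [[0.976, -0.218, -0.0], [-0.218, -0.976, 0.0], [-0.0, -0.0, -1.0]]
force: [-0.7, -0.3, -0.9]
grip_width: 11.4
finger_force: 59.0
```

apply_moves:
  claw: [-1,-1,-1,-1,-1]
  xyz:
    - [0,0,0.0015]
    - [0,0,0.001]
    - [0,0,0.001]
    - [0,0,0.001]
    - [0,0,0]
  roll: [0,0,0,0,0]

```text
time_s: 19.5
position: [573.1, -117.2, 278.4]
orientation: [[0.976, -0.218, -0.0], [-0.218, -0.976, 0.0], [-0.0, -0.0, -1.0]]
force: [0.4, -0.5, -0.3]
grip_width: 11.2
finger_force: 59.0
```

apply_moves:
  claw: [-1,-1,-1,-1,-1]
  xyz:
    - [0,0,0.001]
    - [0,0,0.001]
    - [0,0,0.0008]
    - [0,0,0.0005]
    - [0,0,0]
  roll: [0,0,0,0,0]

```text
time_s: 20.0
position: [573.1, -117.2, 275.2]
orientation: [[0.976, -0.218, -0.0], [-0.218, -0.976, -0.0], [-0.0, 0.0, -1.0]]
force: [-0.6, 0.1, -1.7]
grip_width: 11.1
finger_force: 59.0
```

apply_moves:
  claw: [-1,-1,-1,-1,-1]
  xyz:
    - [0,0,0.0008]
    - [0,0,0.0008]
    - [0,0,0.0005]
    - [0,0,0.0004]
    - [0,0,0]
  roll: [0,0,0,0,0]

```text
time_s: 20.5
position: [573.2, -117.2, 274.5]
orientation: [[0.976, -0.218, 0.001], [-0.218, -0.976, -0.0], [0.001, 0.0, -1.0]]
force: [-7.0, 1.4, 15.8]
grip_width: 11.2
finger_force: 61.4
```

It has bottomed. I'll back off 1.5 mm and turn clockwise.

apply_moves:
  claw: [-1,-1,-1,-1,-1]
  xyz:
    - [0,0,-0.0015]
    - [0,0,0]
    - [0,0,0]
    - [0,0,0]
    - [0,0,0]
  roll: [0,0.1,0.1,0.1,0.1]
  newtons: 100

```text
time_s: 21.0
position: [573.0, -116.9, 274.8]
orientation: [[0.811, -0.584, -0.0], [-0.584, -0.811, 0.001], [-0.001, -0.001, -1.0]]
force: [-4.2, 4.5, 5.6]
grip_width: 10.6
finger_force: 98.2
```

```bash
python3 - <<'E'
from h import *
to(None);print(manip.state()["wrist_torque"])
E
```

```text
t 21.0 pos [ 573.  -116.9  274.8] grip 10.6 F [-4.2   4.46  5.63] fing 98.2 j6 1.95 yaw_y -125.8
[0.73627634 0.86284772 0.05117307]
```

apply_moves:
  claw: [-1,-1,-1,-1,-1]
  xyz:
    - [0,0,0]
    - [0,0,0]
    - [0,0,0]
    - [0,0,0]
    - [0,0,0]
  roll: [0.1,0.1,0.1,0.1,0.1]

```text
time_s: 21.5
position: [573.1, -117.0, 274.8]
orientation: [[0.432, -0.902, -0.0], [-0.902, -0.432, 0.0], [-0.0, -0.0, -1.0]]
force: [-4.0, 2.9, 5.8]
grip_width: 10.9
finger_force: 98.2
```

```bash
python3 - <<'E'
from h import *
to(None);print(manip.state()["wrist_torque"])
E
```

```text
t 21.5 pos [ 573.1 -117.   274.8] grip 10.9 F [-3.96  2.95  5.76] fing 98.2 j6 2.45 yaw_y -154.4
[0.55819596 0.93752238 0.08531895]
```

apply_moves:
  claw: [-1,-1,-1,-1,-1]
  xyz:
    - [0,0,0]
    - [0,0,0]
    - [0,0,0]
    - [0,0,0]
    - [0,0,0]
  roll: [0.07,0.07,0.06,0.04,0]

```text
time_s: 22.0
position: [573.0, -117.1, 274.8]
orientation: [[0.208, -0.978, -0.0], [-0.978, -0.208, 0.0], [-0.0, 0.0, -1.0]]
force: [-5.1, 2.2, 6.4]
grip_width: 10.7
finger_force: 98.2
```

```bash
python3 - <<'E'
from h import *
to(None);print(manip.state()["wrist_torque"])
E
```

```text
t 22.0 pos [ 573.  -117.1  274.8] grip 10.7 F [-5.13  2.21  6.45] fing 98.2 j6 2.69 yaw_y -168.0
[0.39590877 0.99130865 0.06000246]
```

apply_moves:
  claw: [-1,-1,-1,-1,-1]
  xyz:
    - [0,0,0]
    - [0,0,0]
    - [0,0,0]
    - [0,0,0]
    - [0,0,0]
  roll: [0.04,0.04,0.03,0.03,0]

```text
time_s: 22.5
position: [572.9, -116.9, 274.8]
orientation: [[0.07, -0.998, -0.001], [-0.998, -0.07, 0.001], [-0.001, 0.001, -1.0]]
force: [-6.4, 4.1, 7.2]
grip_width: 10.5
finger_force: 98.4
```

```bash
python3 - <<'E'
from h import *
to(None);print(manip.state()["wrist_torque"])
s=snapshot("side");cv2.imwrite("pics/s6.png",s)
cv2.imwrite("pics/s6c.png",cv2.resize(s[180:260,290:360],(525,600),interpolation=3))
E
```

```text
t 22.5 pos [ 572.9 -116.9  274.8] grip 10.5 F [-6.4   4.14  7.24] fing 98.4 j6 2.83 yaw_y -176.0
[0.77549656 1.33374608 0.06947252]
```

apply_moves:
  claw: [-1,-1,-1,-1,-1]
  xyz:
    - [0,0,0]
    - [0,0,0]
    - [0,0,0]
    - [0,0,0]
    - [0,0,0]
  roll: [0.03,0.03,0,0,0]

```text
time_s: 23.05
position: [572.9, -117.0, 274.7]
orientation: [[0.011, -1.0, -0.001], [-1.0, -0.011, 0.001], [-0.001, 0.001, -1.0]]
force: [-7.6, 4.0, 8.1]
grip_width: 10.5
finger_force: 98.5
```

```bash
python3 - <<'E'
from h import *
to(None);q=manip.state();print(q["wrist_torque"],q["tau"][5])
s=snapshot("side");cv2.imwrite("pics/s7.png",s)
# boss top face edges: ASCII-free: Hough lines on crop near boss
g=cv2.cvtColor(cv2.resize(s[205:250,300:346],None,fx=6,fy=6,interpolation=3),cv2.COLOR_BGR2GRAY)
L=cv2.createLineSegmentDetector().detect(g)[0][:,0]
def P(x,y): return plane("side",(x+.5)/6-.5+300,(y+.5)/6-.5+205,88)
for a in L:
    p,r=P(a[0],a[1]),P(a[2],a[3]);d=r-p;l=np.hypot(d[0],d[1])
    if l>14 and np.hypot(*(((p+r)/2)[:2]-[573,-117.5]))<24: print(p[:2].round(1),r[:2].round(1),round(l,1),round(np.degrees(np.arctan2(d[1],d[0]))%90,1))
E
```

```text
t 23.05 pos [ 572.9 -117.   274.7] grip 10.5 F [-7.56  3.95  8.1 ] fing 98.5 j6 2.89 yaw_y -179.4
[0.77957579 1.53273325 0.29420953] 0.3110542707145214
```

The torque has risen, so the stop is reached. I'll relax slightly, release and lift straight off.

apply_moves:
  claw: [-1,-0.7,-0.6,-0.45,-0.3]
  xyz:
    - [0,0,0]
    - [0,0,0]
    - [0,0,0]
    - [0,0,0]
    - [0,0,0]
  roll: [-0.02,0,0,0,0]
  newtons: 20

```text
time_s: 23.6
position: [573.1, -117.2, 274.3]
orientation: [[0.03, -1.0, 0.0], [-1.0, -0.03, -0.0], [0.0, -0.0, -1.0]]
force: [0.7, 0.5, 0.7]
grip_width: 30.0
finger_force: 0.0
```

apply_moves:
  claw: [-0.1,0,0.1,0.1,0.1]
  xyz:
    - [0,0,0]
    - [0,0,0]
    - [0,0,-0.01]
    - [0,0,-0.025]
    - [0,0,-0.03]
  roll: [0,0,0,0,0]

```text
time_s: 24.1
position: [572.9, -117.2, 339.9]
orientation: [[0.031, -1.0, -0.001], [-1.0, -0.031, 0.0], [-0.0, 0.001, -1.0]]
force: [0.4, 0.2, 0.5]
grip_width: 47.0
finger_force: 0.0
```

apply_moves:
  claw: [0.1,0.1,0.1,0.1,0.1]
  xyz:
    - [0,0,-0.03]
    - [0,0,-0.03]
    - [0.04,0,-0.02]
    - [0.045,0,0]
    - [0.045,0,0]
  roll: [0,0,0,0,0]

```text
time_s: 24.6
position: [576.8, -248.3, 421.4]
orientation: [[0.032, -0.999, 0.002], [-1.0, -0.032, -0.001], [0.001, -0.002, -1.0]]
force: [0.6, -0.1, -0.7]
grip_width: 47.0
finger_force: 0.0
```

apply_moves:
  claw: [0.1,0.1,0.1,0.1,0.1]
  xyz:
    - [0.045,0,0]
    - [0.045,0,0]
    - [0.04,0,0]
    - [0,0,0]
    - [0,0,0]
  roll: [0,0,0,0,0]

```text
time_s: 25.1
position: [580.9, -377.7, 419.5]
orientation: [[0.029, -1.0, -0.0], [-1.0, -0.029, 0.0], [-0.0, 0.0, -1.0]]
force: [0.5, 0.9, -0.3]
grip_width: 47.0
finger_force: 0.0
```

```bash
python3 - <<'E'
from h import *
to(None)
t=snapshot("top");s=snapshot("side");cv2.imwrite("pics/t8.png",t);cv2.imwrite("pics/s8.png",s)
# key head now: top at 66-66+... foot 66..69 -> head top z~133
print("pred top",proj("top",(573,-117.2,132)),"side",proj("side",(573,-117.2,132)))
dark=lambda a:(a.max(2)<118)
for n,im,z in(("top",t,132),("side",s,120)):
    u,v=map(int,proj(n,(573,-117.2,z)));x0,y0=u-14,v-14
    print(n,x0,y0); print("\n".join(" ".join(f"{g:3d}" for g in r) for r in cv2.cvtColor(im,6)[y0:y0+30,x0:x0+28]))
E
```

```text
t 25.1 pos [ 580.9 -377.7  419.5] grip 47.0 F [ 0.48  0.89 -0.26] fing 0.0 j6 2.5 yaw_y -178.3
pred top (np.float64(338.4856632145189), np.float64(198.69007651285)) side (np.float64(323.1550654359841), np.float64(211.29515130056575))
top 324 184
184 185 185 186 188 183 186 185 187 184 180 160  86  33  34  47  99 155 181 185 182 186 184 184 187 186 184 184
189 185 187 186 188 185 187 186 188 187 180 148  70  27  37  40  92 153 184 188 190 190 187 190 190 186 191 189
171 171 175 172 173 175 176 180 179 172 156 116  56  41  47  55  94 155 182 189 189 190 188 188 191 191 190 190
146 146 147 148 143 140 146 154 147 139 118  96  81  80  84  84 105 145 172 176 175 175 176 173 174 175 177 176
160 157 145 135 134 134 133 135 134 127 121 119 118 125 127 121 124 129 138 142 140 137 135 138 141 137 142 146
184 173 144 137 141 137 134 137 137 135 136 132 134 136 136 137 137 135 134 130 132 131 130 131 134 134 138 153
158 153 139 139 140 139 137 137 136 135 137 137 136 135 136 136 135 137 135 135 134 134 135 133 136 136 146 170
143 137 136 136 139 135 138 138 136 133 140 132 133 133 137 136 137 13
[... 5178 characters left out ...]
  65  94 153 162 165 164 160
 66  65  64  65  66  71  71  74  66  65  63  61  63  65  63  64  64  64  62  62  63  75 119 150 154 152 154 153
 67  68  66  65  64  64  62  65  65  62  61  61  61  63  64  65  65  65  64  63  68 106 158 153 152 153 152 152
 68  65  64  65  65  64  65  64  66  62  63  63  59  64  61  64  61  63  66  70  90 154 184 158 152 152 152 154
 68  68  67  62  64  65  65  63  63  64  65  64  65  64  64  63  64  66  69 100 133 183 193 168 152 151 152 153
 67  66  65  65  66  66  65  65  63  65  62  65  66  66  65  66  67  63  93 163 167 178 178 155 144 149 150 153
 69  67  69  69  67  69  67  66  66  65  65  65  67  64  63  65  66  67  98 156 153 150 148 135 128 139 150 153
```

The top view puts the key head exactly where predicted, at (338.5,199). The boss edge lies at about −72°, so the rotor is near 1.17 rad. The arm is clear, so I'm handing in.

```bash
python3 -c "
from rig import order
print(order.finish_job())"
```

```text
the job is handed in; nothing more can be done
None
```

I handed in the job at about 25 s: the ball rests released in the pot that was empty, and the key stands released in the socket, turned clockwise to the stop (about 1.17 rad by my camera estimate); the hand-in returned no verdict.

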